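# Clamp the matching wood sample on the measuring stage

### The arm

A 6-joint arm with a two-finger parallel gripper is mounted at the origin on the work surface. World frame = base frame: x ahead of the robot, y to its left, z up, the work surface at z = 0. Lengths are in m, angles in rad, forces in N, time in s.
With the tool pointing down it reaches from about 0.35 to 0.975 m from the base axis. Payload 4.9 kg.
Tool frame: the origin (TCP) lies at the very end of the fingers, on their centre line; the grasp point (between the pads) lies manip.grip_point_offset behind it (manip.grip_point_offset is the distance from the TCP to the grasp point, in m); z points along the fingers, y is the line along which they close (so a half turn about z gives the same grasp; the last joint's range is limited). The gripper opens to 85 mm and grips with 20 to 120 N. Pads are 22 mm wide; open, the fingers measure 114 mm over their backs; the gripper's body (76 mm by 85 mm) begins 54 mm behind the grasp point. The pads swing forward as they close: fully open they stand 13 mm farther back than shut.
Start: joints at [-1.225, 0.053, 1.613, -0, 1.476, -0.119], TCP at [0.28, -0.559, 0.231] pointing down, gripper open.
Joint ranges: [-3.01, 3.01], [-1.01, 2.22], [0.06, 2.58], [-1.02, 4.17], [0.09, 2.62], [-3.14, 3.14]. Speed limits (rad/s): [2.57, 2.57, 3.14, 3.14, 3.14, 3.14].

### API

Orientations are given as a unit quaternion [w, x, y, z].
In Python, from plant import manip gives the robot as it stands.
- The arm moves only by the shell command python3 -m crank 'ROWS' [OPENING]. ROWS is JSON, a list of rows, each an object of numbers: "x", "y", "z": the shift along the tool's x, y, z in cm; "turn": the turn about the tool's z in rad. In form: [{"x": .., "y": .., "z": .., "turn": ..}, ...]. A call has 1 to 5 rows; each row shifts and turns the commanded pose from where the row before left it, along the tool's axes as they then stand; what a row does not reach is not made up. A row lasts 1/10 s, in which the tool goes at most 50 mm and 8.59 degrees, less where a joint would pass 70% of its speed; a pose out of reach is approached as far as the arm can. A call with a gripper value outside its range is refused whole. OPENING is the opening in per cent of the stroke, from 0 (shut) to 100 (fully open), set as the call begins (- or left out, the last holds). The fingers move at their own pace and stop on an object; the grip force is fixed at half the most. Time passes only in rows, so rows that do not move let the fingers close. It gives the time, the measured TCP pose, the force, the opening and the grip force at its end, in the units of the state.
- manip.state(): the state, without advancing time (a new reading comes with each control period).
- manip.grab_frame(name): name is "scene" or "top"; returns (picture, depth): 400x640x3 uint8, red, green, blue; 400x640 float32, m along the optical axis (not along the pixel's ray), 0 where there is no reading.
- manip.camera_model(name): a dict with "mtx" (3x3 intrinsics, pixels), "k1" (the pictures are not rectified: a ray, as slopes to the right and down, at radius r is drawn at 1 + k1 r^2 times it, then the intrinsics apply), "world_to_cam" (4x4, takes a point from world to camera coordinates). Camera axes: x right, y down, z forward; pixel columns grow to the right and rows downward; lengths in m; the calibration is good to about 2 mm. A picture is of the moment at which its call begins. camera_model takes no time and is no camera call.
- manip.job_done(): hands the job in; it is judged then, once.
The state is a dict: "time": time; "joint_pos": joint angles; "joint_vel": joint speeds; "joint_efforts": joint torques, N m; "tool_pos": TCP position; "tool_rot": TCP orientation; "contact_force": force on the tool from outside, world axes, zero at the start; "ft_torque": the same for the moment, N m; "gripper_width": opening from 0.0 (shut) to 1.0 (fully open); "grasp_force": force on a finger pad.
Only numpy, scipy, OpenCV 4.12 (cv2) and the standard library are available. Lean on these libraries where they do the work, as an engineer would, in place of code of your own. Each camera call takes 0.05 s, during which the arm holds its last target. There are 200 camera calls.

### The job

Pick out the wood sample that just fits between the two end stops of the measuring stage, and lay it flat on the bed between them, in line with the stage and centred across its width. Then push the toggle clamp's handle down past its dead point to its stop, so that the rubber pad holds the sample. Leave the other two samples, the brush, the stick and the jar where they are.

Things in the scene. Friction and masses are not known exactly. Their poses are not given: they have to be found in the camera images.
- stage: Aluminium measuring stage fixed to the desk, 360 x 90 mm. Origin under the bed's centre at desk height; x along the stage, from the clamp (-x end) over the bed to a small knob; y across, z up. Toggle clamp on the centre line: cheeks x -164 to -98 mm, 100 mm high; its open arm stands steeply, wholly at x below -70 mm, its top 175 mm above the desk; closed, it lies level, pad on the sample at x = -36, y = 0.
- bed_center (a point): Centre of the flat bed's top, 50 mm above the desk, axes as the stage. The bed is 80 mm wide (y), open at its sides. Two steel end stops, 12 mm thick and 12 mm higher than the bed, stand across it with inner faces at x = -64 and +64 mm (128 mm apart).
- handle_pivot (a point): Pivot of the clamp handle, fixed on the stage at x = -153, y = 0 mm, 67 mm above the desk; axes as the stage. The handle turns in the stage's x-z plane.
- clamp_handle (a joint): Handle angle, rad: 0 open (starts 0 to 0.1), 1.22 at the stop, closed. The handle points from its pivot to -x of the stage and up, (1.12 - value) rad above level. Push it towards -x and down. Friction holds it while free; on a sample the pad touches at about 0.85, needs some 6 N at the grip; dead point 1.06: left before it, it springs back; well past it, it snaps to the stop.
- handle_grip (a point): Point on the axis of the handle, 90 mm from its pivot, in the black round rubber grip (22 mm diameter, from 47 to 136 mm from the pivot; thin steel rod below). Moves with the handle.
- clamp_pad: The clamp's black rubber pad, 22 mm across, on the arm's end; origin on the arm's centre line, 16 mm from the pad's face. Springs back up to 14 mm (3 N per mm).
- sample_short_center (a point): Centre of a loose wooden sample block 88 mm long (its x), 36 wide (y), 30 tall (z), thin dark ring lines across its top; lies flat on the desk, centre 15 mm up. The three blocks look alike but for length (88, 118, 150) and swap places between starts.
- sample_fit_center (a point): Centre of a loose wooden sample block 118 mm long (its x), 36 wide (y), 30 tall (z), thin dark ring lines across its top; lies flat on the desk, centre 15 mm up. The three blocks look alike but for length (88, 118, 150) and swap places between starts. This is the one that fits between the end stops, with 5 mm to spare at each end.
- sample_long_center (a point): Centre of a loose wooden sample block 150 mm long (its x), 36 wide (y), 30 tall (z), thin dark ring lines across its top; lies flat on the desk, centre 15 mm up. The three blocks look alike but for length (88, 118, 150) and swap places between starts.
- brush: Bystander: a loose brush, 170 mm long, lying on the desk; origin underneath its middle.
- core_mount: Bystander: a loose slim wooden stick, 200 x 14 x 12 mm, lying on the desk; origin underneath its middle.
- jar: Bystander: a closed jar, 52 mm across and 70 mm tall, standing on the desk; origin under its centre.
There are look-alikes about, which are no part of the job. What is shaped like the part that bears sample_fit_center but blue or purple is not meant.

How it is judged:
On the way, in this order (a step that is already met when the one before it is completed fails the run):
1. The 118 mm sample lies flat on the bed between the end stops, the clamp still open (x of sample_fit_center in the frame of stage between -0.01 and 0.01 m and y of sample_fit_center in the frame of stage between -0.015 and 0.015 m and z of sample_fit_center in the frame of stage between 0.061 and 0.069 m and angle between sample_fit_center's own z axis and vertical below 0.06 rad and angle between the x axis of sample_fit_center and the x axis of stage, either way round below 0.15 rad and value of joint clamp_handle below 0.5 rad), for 0.2 s.
2. The clamp handle is past its dead point and the pad presses on the sample (x of sample_fit_center in the frame of stage between -0.01 and 0.01 m and y of sample_fit_center in the frame of stage between -0.015 and 0.015 m and z of sample_fit_center in the frame of stage between 0.061 and 0.069 m and angle between sample_fit_center's own z axis and vertical below 0.06 rad and angle between the x axis of sample_fit_center and the x axis of stage, either way round below 0.15 rad and value of joint clamp_handle above 1.15 rad and contact force between clamp_pad and anything else above 4 N), for 0.2 s.
At the end, for the whole second after the job is handed in: The 118 mm sample lies flat (within 4 mm) between the end stops, centre within 10 mm along and 15 mm across of the bed's centre, within 0.15 rad of the stage's line; the clamp handle rests past its dead point (above 1.15 rad) and the pad presses with over 4 N (all of step 2 and velocity of joint clamp_handle between -0.05 and 0.05 rad/s); the robot touches nothing.
It fails at once if another sample is moved more than 30 mm (distance of any of sample_short_center, sample_long_center from where it was at the start of the episode above 0.03 m).
It fails at once if the brush, the stick or the jar is moved more than 30 mm (distance of any of brush, core_mount, jar from where it was at the start of the episode above 0.03 m).
It also fails if it takes over 51 s, if anything falls off the work surface, if the arm or the gripper's body presses on something with over 40 N, if the wrist force passes 120 N, or if a joint passes its speed limit or range.

## Working session

There is one attempt and no reset: what is moved stays moved. The work goes in short steps, Python scripts to look and compute and a shell command to move; the robot and the scene stay as the last step left them, time stands still between calls to the robot, and variables do not carry over. Pictures are saved under pics/ and viewed, at most 10 in all, crops included, and the job is handed in when it is done.

```bash
ls; mkdir -p pics; cat > h.py <<'E'
import numpy as np, cv2, json
from plant import manip
def shot(n,tag):
    p,d=manip.grab_frame(n); np.savez('pics/%s.npz'%tag,p=p,d=d); cv2.imwrite('pics/%s.png'%tag,p[:,:,::-1]); return p,d
def ray(n,uv):
    c=manip.camera_model(n); K=np.array(c['mtx']); T=np.array(c['world_to_cam'])
    q=cv2.undistortPoints(np.array(uv,float).reshape(-1,1,2),K,np.array([c['k1'],0,0,0.]) ).reshape(-1,2)
    R=T[:3,:3]; o=-R.T@T[:3,3]
    return o,np.c_[q,np.ones(len(q))]@R
def onz(n,uv,z):
    o,d=ray(n,uv); return o+d*((z-o[2])/d[:,2])[:,None]
def cloud(n,uv,dep):
    o,d=ray(n,uv); return o+d*np.array(dep)[:,None]
E
python3 - <<'E'
from h import *
for n in('scene','top'): shot(n,n+'0')
print(manip.state(), manip.grip_point_offset)
for n in('scene','top'): print(manip.camera_model(n))
E
```

```text
pics
{'time': 0.1, 'joint_pos': array([-1.22500807e+00,  5.33259177e-02,  1.61416035e+00,  1.65495406e-05,
        1.47597618e+00, -1.18989795e-01]), 'joint_vel': array([ 0.00095538, -0.0015358 , -0.00104654,  0.00047217,  0.0013476 ,
        0.0012802 ]), 'joint_efforts': array([ 5.26015010e-04, -3.94903743e+01, -3.71363533e+01, -5.20926619e-05,
        3.89128589e-03,  9.65722734e-06]), 'tool_pos': array([ 0.27995997, -0.55816674,  0.23016201]), 'tool_rot': array([-9.29824343e-04,  9.73118729e-01,  2.30302115e-01, -9.76055643e-05]), 'contact_force': array([-0.93274235,  0.1685041 , -0.1014769 ]), 'ft_torque': array([0.06012315, 0.04303623, 0.01870391]), 'grasp_force': 0.0, 'gripper_width': 0.999027709767097} 0.0187
{'mtx': array([[510.91190336,   0.        , 327.85678515],
       [  0.        , 510.91190336, 197.79824013],
       [  0.        ,   0.        ,   1.        ]]), 'k1': 0.053679319867122634, 'world_to_cam': array([[-0.64948532,  0.76035778, -0.00498624,  0.37377551],
       [ 0.60822691,  0.51557984, -0.60352089, -0.25476087],
       [-0.456321  , -0.39501072, -0.7973316 ,  1.72732916],
       [ 0.        ,  0.        ,  0.        ,  1.        ]])}
{'mtx': array([[400.53413329,   0.        , 318.91125825],
       [  0.        , 400.53413329, 199.04874039],
       [  0.        ,   0.        ,   1.        ]]), 'k1': 0.002407749074436441, 'world_to_cam': array([[-0.00855082, -0.99995749, -0.00344922,  0.00877527],
       [-0.99302251,  0.00889713, -0.11758888,  0.59490948],
       [ 0.11761457,  0.00241968, -0.99305637,  1.13197897],
       [ 0.        ,  0.        ,  0.        ,  1.        ]])}
```

View pics/top0.png

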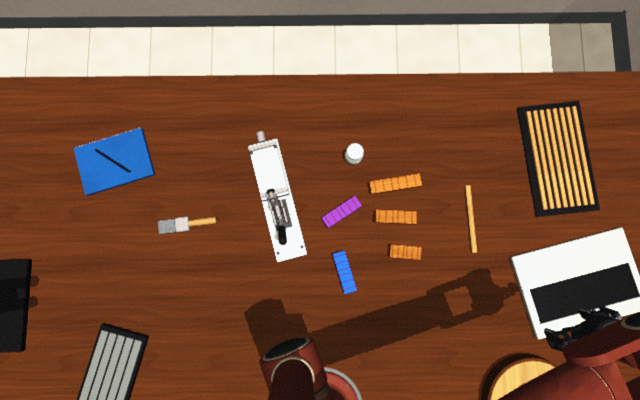

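View pics/scene0.png

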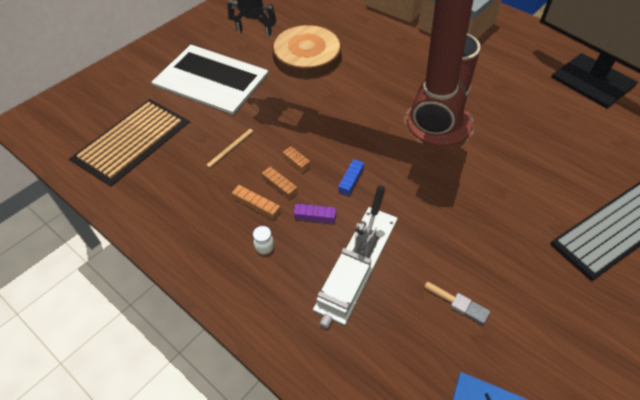

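The top picture shows three orange blocks, at (396,184), (396,217) and (405,252). By length these are long, middle and short. The blue (344,272) and purple (342,212) ones are look-alikes. The stage runs from the knob at (261,137) to the handle at (282,236). Next I measure the blocks and the stage.

```bash
cat > m.py <<'E'
from h import *
def blocks(n,tag,z=0.03):
    f=np.load('pics/%s.npz'%tag); p,d=f['p'],f['d']
    hsv=cv2.cvtColor(p,cv2.COLOR_RGB2HSV)
    m=((hsv[...,0]>=8)&(hsv[...,0]<=20)&(hsv[...,1]>150)&(hsv[...,2]>150)).astype('uint8')
    m=cv2.morphologyEx(m,cv2.MORPH_CLOSE,np.ones((3,3)))
    for c in cv2.findContours(m,cv2.RETR_EXTERNAL,cv2.CHAIN_APPROX_NONE)[0]:
        if cv2.contourArea(c)<150: continue
        w=onz(n,c.reshape(-1,2),z)[:,:2]
        r=cv2.minAreaRect((w*1000).astype('float32'))
        b=cv2.boxPoints(r); e=[b[1]-b[0],b[2]-b[1]]; e=max(e,key=np.linalg.norm)
        print(n,c.reshape(-1,2).mean(0).round(),'c',np.round(r[0]),'size',np.round(r[1]),'ang',round(float(np.degrees(np.arctan2(e[1],e[0])))%180,1))
if __name__=='__main__':
    blocks('top','top0'); blocks('scene','scene0')
    f=np.load('pics/top0.npz'); p,d=f['p'],f['d']
    v,u=np.mgrid[120:270,235:315]; uv=np.c_[u.ravel(),v.ravel()]
    P=cloud('top',uv,d[v,u].ravel()); col=p[v,u].reshape(-1,3)
    print('desk z',np.median(P[:,2]))
    wh=(col.min(1)>150)
    h,e=np.histogram(P[wh,2],np.arange(-.01,.12,.005)); print(list(zip(e.round(3),h)))
    for lo,hi in((.04,.056),(.004,.03)):
        s=wh&(P[:,2]>lo)&(P[:,2]<hi)
        r=cv2.minAreaRect((P[s,:2]*1000).astype('float32')); print(lo,np.round(r[0],1),np.round(r[1],1),r[2], cv2.boxPoints(r).round())
    x=cv2.resize(p[125:275,235:435],None,fx=4,fy=4,interpolation=cv2.INTER_CUBIC); cv2.imwrite('pics/crop1.png',x[:,:,::-1])
E
python3 m.py
```

```text
top [406. 252.] c [ 441. -244.] size [89. 38.] ang 84.4
top [396. 216.] c [ 543. -220.] size [117.  38.] ang 87.1
top [471. 218.] c [ 536. -438.] size [196.  16.] ang 2.7
top [395. 183.] c [ 641. -221.] size [ 38. 151.] ang 98.7
top [565. 171.] c [ 715. -709.] size [297. 150.] ang 5.8
scene [255. 199.] c [ 642. -223.] size [ 37. 150.] ang 99.4
scene [279. 180.] c [ 545. -222.] size [118.  36.] ang 87.6
scene [296. 156.] c [ 443. -246.] size [89. 35.] ang 84.9
scene [308.  46.] c [   6. -586.] size [119. 104.] ang 2.1
desk z 0.0006097724860317788
[(np.float64(-0.01), np.int64(3)), (np.float64(-0.005), np.int64(61)), (np.float64(0.0), np.int64(41)), (np.float64(0.005), np.int64(399)), (np.float64(0.01), np.int64(869)), (np.float64(0.015), np.int64(64)), (np.float64(0.02), np.int64(42)), (np.float64(0.025), np.int64(30)), (np.float64(0.03), np.int64(3)), (np.float64(0.035), np.int64(4)), (np.float64(0.04), np.int64(36)), (np.float64(0.045), np.int64(763)), (np.float64(0.05), np.int64(430)), (np.float64(0.055), np.int64(59)), (np.float64(0.06), np.int64(132)), (np.float64(0.065), np.int64(16)), (np.float64(0.07), np.int64(7)), (np.float64(0.075), np.int64(14)), (np.float64(0.08), np.int64(27)), (np.float64(0.085), np.int64(6)), (np.float64(0.09), np.int64(36)), (np.float64(0.095), np.int64(19)), (np.float64(0.1), np.int64(4)), (np.float64(0.105), np.int64(0)), (np.float64(0.11), np.int64(0))]
0.04 [650.9 144. ] [226.8  80. ] 14.44130802154541 [[531. 154.]
 [551.  77.]
 [771. 134.]
 [751. 211.]]
0.004 [613.2 132.7] [389.   90.7] 13.900656700134277 [[414. 130.]
 [435.  42.]
 [813. 135.]
 [791. 223.]]
```

View pics/crop1.png

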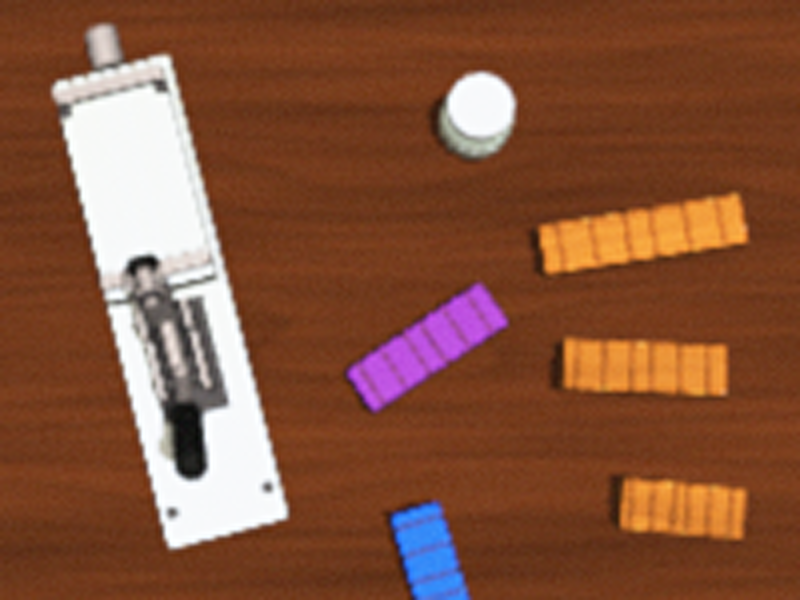

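The crop confirms it: of the three orange blocks, the middle one (crop (645,367), full picture (396,216)) measures 117 mm, so it is the 118 mm sample. The blue and purple ones don't count. I now find the bed centre from the stops.

```bash
python3 - <<'E'
from h import *
for n,(v0,v1,u0,u1) in {'top':(120,270,235,315),'scene':(180,335,310,405)}.items():
    f=np.load('pics/%s0.npz'%n); p,d=f['p'],f['d']
    v,u=np.mgrid[v0:v1,u0:u1]; P=cloud(n,np.c_[u.ravel(),v.ravel()],d[v,u].ravel())
    b=(P[:,2]>.043)&(P[:,2]<.056)&(P[:,0]>.6)
    r=cv2.minAreaRect((P[b,:2]*1000).astype('float32')); print(n,'bed',r)
    t=np.radians(14.0); X=P[:,0]*np.cos(t)+P[:,1]*np.sin(t); Y=-P[:,0]*np.sin(t)+P[:,1]*np.cos(t)
    s=(P[:,2]>.058)&(P[:,2]<.067)
    h,e=np.histogram(X[s],np.arange(.55,.85,.004)); print([(round(a,3),k) for a,k in zip(e,h) if k>2])
    k=s&(X>.73)
    pr=np.polyfit(Y[k],X[k],1); print('stop tilt deg',np.degrees(pr[0]),X[k].min(),X[k].max(),Y[k].min(),Y[k].max())
    bb=b&(X>.64)&(X<.74); print('Ybed',np.percentile(Y[bb],[1,3,50,97,99]))
    # base plate edges & yaw
    for lo in (.44,.50,.6,.7):
        q=(P[:,2]>.007)&(P[:,2]<.02)&(abs(X-lo-.02)<.02); print(lo,Y[q].min() if q.any() else 0,Y[q].max() if q.any() else 0, q.sum())
    q=(P[:,2]>.007)&(P[:,2]<.016); print('base X',np.percentile(X[q],[.5,99.5]))
    g=(P[:,2]>.1); print('tall',[(P[g][:,i].min().round(3),P[g][:,i].max().round(3)) for i in range(3)])
E
```

```text
top bed ((680.5421752929688, 151.73779296875), (165.5235595703125, 80.86759948730469), 14.165802955627441)
[(np.float64(0.618), np.int64(10)), (np.float64(0.622), np.int64(29)), (np.float64(0.626), np.int64(22)), (np.float64(0.63), np.int64(23)), (np.float64(0.758), np.int64(15)), (np.float64(0.762), np.int64(34)), (np.float64(0.766), np.int64(31)), (np.float64(0.77), np.int64(29))]
stop tilt deg -0.46340515242727576 0.7602414382253999 0.7732392174209712 -0.056731516743585786 0.02197726441313133
Ybed [-0.05683479 -0.05531732 -0.01755871  0.01963823  0.02134608]
0.44 -0.06397771013509591 0.12034374331305212 408
0.5 -0.06355258093388164 0.02572640403901781 258
0.6 -0.06306937536895185 0.02643712796207015 99
0.7 -0.0617894597587413 0.027390956601954536 25
base X [0.43303936 0.79271101]
tall [(np.float64(0.458), np.float64(0.607)), (np.float64(0.001), np.float64(0.141)), (np.float64(0.1), np.float64(1.194))]
scene bed ((689.0614013671875, 149.46737670898438), (160.32273864746094, 81.63735961914062), 14.842094421386719)
[(np.float64(0.578), np.int64(3)), (np.float64(0.586), np.int64(3)), 
[... 177 characters left out ...]
float64(0.638), np.int64(3)), (np.float64(0.762), np.int64(21)), (np.float64(0.766), np.int64(48)), (np.float64(0.77), np.int64(44)), (np.float64(0.774), np.int64(33))]
stop tilt deg 1.3100542417623022 0.7617555216958667 0.7781348185072848 -0.060292421845947144 0.018207064375535542
Ybed [-0.06105963 -0.0592841  -0.0205291   0.0169697   0.018182  ]
0.44 -0.23886399938519198 0.03656069824245617 295
0.5 -0.18357858145732397 0.05758080812135935 172
0.6 -0.15794393189581957 0.10422144177678994 42
0.7 -0.09906587894224586 0.024428484854187943 38
base X [0.35972989 0.82513321]
tall [(np.float64(0.468), np.float64(1.186)), (np.float64(0.084), np.float64(0.529)), (np.float64(0.1), np.float64(1.225))]
```

Bed centre is about (0.681, 0.150) with the stage at 14.2°. The block is at (0.544, -0.221), 87.3°. I'll grasp it 15 mm off centre, towards the knob end.

```bash
cat >> h.py <<'E'
from scipy.spatial.transform import Rotation
def go(p,yaw=None):
    s=manip.state(); q=s['tool_rot']; R=Rotation.from_quat([q[1],q[2],q[3],q[0]]).as_matrix()
    y=np.degrees(np.arctan2(R[1,0],R[0,0]))
    print('t',s['time'],'tcp',s['tool_pos'].round(4),'yaw',round(y,2),'tilt',R[:,2].round(3))
    print('shift cm',((np.array(p)-s['tool_pos'])@R*100).round(2), 'turn', None if yaw is None else round(np.radians(y-yaw),3))
E
python3 -m crank '[{"x":2,"y":-1},{"x":4,"y":-2},{"x":4,"y":-2},{"x":4,"y":-2},{"x":4,"y":-2}]' && python3 -m crank '[{"x":4,"y":-2},{"x":4,"y":-2},{"x":4,"y":-2},{"x":4,"y":-2},{"x":4,"y":-2}]' &&
python3 -m crank '[{"turn":-0.13},{"turn":-0.14},{"turn":-0.14},{"turn":-0.14},{"turn":-0.14}]' && python3 -m crank '[{"turn":-0.14},{"turn":-0.14},{"turn":-0.09},{},{}]'
python3 -c "
from h import *
go((.5445,-.206,.10),87.3)"
```

```text
t 0.1 tcp [ 0.28   -0.5582  0.2302] yaw 26.63 tilt [-0.001  0.002 -1.   ]
shift cm [ 39.43 -19.6   13.06] turn -1.059schema error: expected keys x, y, z, turn
```

```bash

python3 -m crank '[{"x":2,"y":-1,"z":0,"turn":0},{"x":4,"y":-2,"z":0,"turn":0},{"x":4,"y":-2,"z":0,"turn":0},{"x":4,"y":-2,"z":0,"turn":0},{"x":4,"y":-2,"z":0,"turn":0}]' && python3 -m crank '[{"x":4,"y":-2,"z":0,"turn":0},{"x":4,"y":-2,"z":0,"turn":0},{"x":4,"y":-2,"z":0,"turn":0},{"x":4,"y":-2,"z":0,"turn":0},{"x":4,"y":-2,"z":0,"turn":0}]' &&
python3 -m crank '[{"x":0,"y":0,"z":0,"turn":-0.13},{"x":0,"y":0,"z":0,"turn":-0.14},{"x":0,"y":0,"z":0,"turn":-0.14},{"x":0,"y":0,"z":0,"turn":-0.14},{"x":0,"y":0,"z":0,"turn":-0.14}]' && python3 -m crank '[{"x":0,"y":0,"z":0,"turn":-0.14},{"x":0,"y":0,"z":0,"turn":-0.14},{"x":0,"y":0,"z":0,"turn":-0.09},{"x":0,"y":0,"z":0,"turn":0},{"x":0,"y":0,"z":0,"turn":0}]'
python3 -c "
from h import *
go((.5445,-.206,.10),87.3)"
```

```text
time: 0.6
tool_pos: [0.4012, -0.3959, 0.2307]
tool_rot: [-0.0, 0.973, 0.23, -0.0]
contact_force: [1.0, 0.3, 0.2]
gripper_width: 1.0
grasp_force: 0.0
time: 1.1
tool_pos: [0.5353, -0.2167, 0.2308]
tool_rot: [-0.0, 0.973, 0.23, -0.0]
contact_force: [0.6, -0.4, 0.1]
gripper_width: 0.998
grasp_force: 0.0
time: 1.6
tool_pos: [0.5344, -0.2182, 0.2306]
tool_rot: [-0.001, 0.836, 0.548, -0.0]
contact_force: [-0.3, 0.0, 0.5]
gripper_width: 0.997
grasp_force: 0.0
time: 2.1
tool_pos: [0.5345, -0.2184, 0.2309]
tool_rot: [-0.0, 0.724, 0.69, -0.0]
contact_force: [0.7, 0.4, -0.2]
gripper_width: 1.001
grasp_force: 0.0
t 2.1 tcp [ 0.5345 -0.2184  0.2309] yaw 87.26 tilt [-0.001  0.    -1.   ]
shift cm [ 1.28  0.95 13.08] turn -0.001
```

```bash

python3 -m crank '[{"x":1.3,"y":1,"z":2,"turn":0},{"x":0,"y":0,"z":4,"turn":0},{"x":0,"y":0,"z":4,"turn":0},{"x":0,"y":0,"z":4,"turn":0},{"x":0,"y":0,"z":3,"turn":0}]' 75 && python3 -m crank '[{"x":0,"y":0,"z":2,"turn":0},{"x":0,"y":0,"z":2,"turn":0},{"x":0,"y":0,"z":1.4,"turn":0},{"x":0,"y":0,"z":0,"turn":0},{"x":0,"y":0,"z":0,"turn":0}]' 
python3 -c "
from h import *
go((.5445,-.206,.006),87.3)"
```

```text
time: 2.6
tool_pos: [0.544, -0.2052, 0.0583]
tool_rot: [-0.001, 0.724, 0.69, -0.0]
contact_force: [0.6, -0.4, -0.5]
gripper_width: 0.752
grasp_force: 0.0
time: 3.1
tool_pos: [0.5455, -0.2061, 0.0077]
tool_rot: [0.0, 0.723, 0.69, 0.0]
contact_force: [0.2, 0.8, 1.3]
gripper_width: 0.752
grasp_force: 0.0
t 3.1 tcp [ 0.5455 -0.2061  0.0077] yaw 87.34 tilt [ 0. -0. -1.]
shift cm [ 0.01 -0.1   0.17] turn 0.001
```

Close, lift, then look.

```bash

python3 -m crank '[{"x":0,"y":0,"z":0,"turn":0},{"x":0,"y":0,"z":0,"turn":0},{"x":0,"y":0,"z":0,"turn":0},{"x":0,"y":0,"z":0,"turn":0},{"x":0,"y":0,"z":0,"turn":0}]' 0 && python3 -m crank '[{"x":0,"y":0,"z":0,"turn":0},{"x":0,"y":0,"z":0,"turn":0},{"x":0,"y":0,"z":-2,"turn":0},{"x":0,"y":0,"z":-4,"turn":0},{"x":0,"y":0,"z":-4,"turn":0}]' && python3 -m crank '[{"x":0,"y":0,"z":-4,"turn":0},{"x":0,"y":0,"z":-4,"turn":0},{"x":0,"y":0,"z":-4,"turn":0},{"x":0,"y":0,"z":-2,"turn":0},{"x":0,"y":0,"z":0,"turn":0}]' 
python3 -c "
from h import *
shot('scene','s1');shot('top','t1')
# grasp 15mm toward stage +x
t=np.radians(14.2); go((.681+.015*np.cos(t),.150+.015*np.sin(t),.245),14.2); print(manip.state()['joint_pos'])"
```

```text
time: 3.6
tool_pos: [0.5465, -0.2066, 0.0091]
tool_rot: [0.001, 0.723, 0.691, 0.0]
contact_force: [-0.6, -0.2, 5.6]
gripper_width: 0.407
grasp_force: 62.5
time: 4.1
tool_pos: [0.5438, -0.2052, 0.1067]
tool_rot: [-0.002, 0.723, 0.691, -0.001]
contact_force: [1.1, -0.5, -0.9]
gripper_width: 0.411
grasp_force: 61.7
time: 4.6
tool_pos: [0.5468, -0.2068, 0.2517]
tool_rot: [0.004, 0.723, 0.691, 0.001]
contact_force: [0.3, -0.1, -0.8]
gripper_width: 0.405
grasp_force: 61.8
t 4.7 tcp [ 0.5448 -0.2057  0.2461] yaw 87.37 tilt [-0.001  0.001 -1.   ]
shift cm [36.6  13.41  0.12] turn 1.277
[-4.88842697e-01 -5.57434645e-02  1.69649285e+00  9.96675231e-06
  1.50214270e+00 -4.42854408e-01]
```

View pics/s1.png

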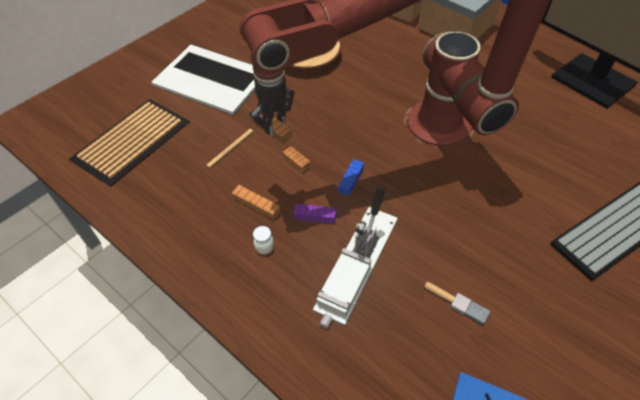

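The block (282,130) is in the gripper and the other two orange ones haven't moved. Transfer at height and turn.

```bash

python3 -m crank '[{"x":2,"y":0.7,"z":0,"turn":0},{"x":4,"y":1.5,"z":0,"turn":0},{"x":4,"y":1.5,"z":0,"turn":0},{"x":4,"y":1.5,"z":0,"turn":0},{"x":4,"y":1.5,"z":0,"turn":0}]' && python3 -m crank '[{"x":4,"y":1.5,"z":0,"turn":0},{"x":4,"y":1.5,"z":0,"turn":0},{"x":4,"y":1.5,"z":0,"turn":0},{"x":4,"y":1.5,"z":0,"turn":0},{"x":2.6,"y":0.7,"z":0,"turn":0}]' &&
python3 -m crank '[{"x":0,"y":0,"z":0,"turn":0.1},{"x":0,"y":0,"z":0,"turn":0.14},{"x":0,"y":0,"z":0,"turn":0.14},{"x":0,"y":0,"z":0,"turn":0.14},{"x":0,"y":0,"z":0,"turn":0.14}]' && python3 -m crank '[{"x":0,"y":0,"z":0,"turn":0.14},{"x":0,"y":0,"z":0,"turn":0.14},{"x":0,"y":0,"z":0,"turn":0.14},{"x":0,"y":0,"z":0,"turn":0.14},{"x":0,"y":0,"z":0,"turn":0.057}]' && python3 -m crank '[{"x":0,"y":0,"z":0,"turn":0},{"x":0,"y":0,"z":0,"turn":0}]'
python3 -c "
from h import *
shot('scene','s2');shot('top','t2')
t=np.radians(14.2); go((.681+.015*np.cos(t),.150+.015*np.sin(t),.085),14.2)
p,_=np.load('pics/s2.npz').values(); a=p[100:350,250:500]
q,_=np.load('pics/t2.npz').values(); b=q[100:350,190:380]
cv2.imwrite('pics/c2.png',cv2.resize(np.hstack([a,b]),None,fx=1.8,fy=1.8,interpolation=cv2.INTER_CUBIC)[:,:,::-1])"
```

```text
time: 5.2
tool_pos: [0.6194, -0.0275, 0.2433]
tool_rot: [-0.002, 0.723, 0.691, -0.002]
contact_force: [0.9, -0.2, -0.8]
gripper_width: 0.407
grasp_force: 61.7
time: 5.7
tool_pos: [0.6951, 0.1561, 0.2427]
tool_rot: [-0.002, 0.723, 0.691, -0.002]
contact_force: [0.7, 0.0, -1.4]
gripper_width: 0.405
grasp_force: 61.7
time: 6.2
tool_pos: [0.6944, 0.1533, 0.2428]
tool_rot: [-0.001, 0.909, 0.416, -0.003]
contact_force: [-0.5, -0.2, -0.5]
gripper_width: 0.409
grasp_force: 61.6
time: 6.7
tool_pos: [0.6944, 0.1533, 0.2428]
tool_rot: [-0.0, 0.993, 0.122, -0.003]
contact_force: [0.2, 0.3, -1.4]
gripper_width: 0.408
grasp_force: 61.6
time: 6.9
tool_pos: [0.695, 0.1533, 0.2444]
tool_rot: [-0.0, 0.992, 0.124, -0.002]
contact_force: [0.3, 0.2, -1.4]
gripper_width: 0.406
grasp_force: 61.6
t 7.0 tcp [0.6954 0.1534 0.2457] yaw 14.24 tilt [-0.002 -0.    -1.   ]
shift cm [ 0.05 -0.02 16.07] turn 0.001
```

View pics/c2.png

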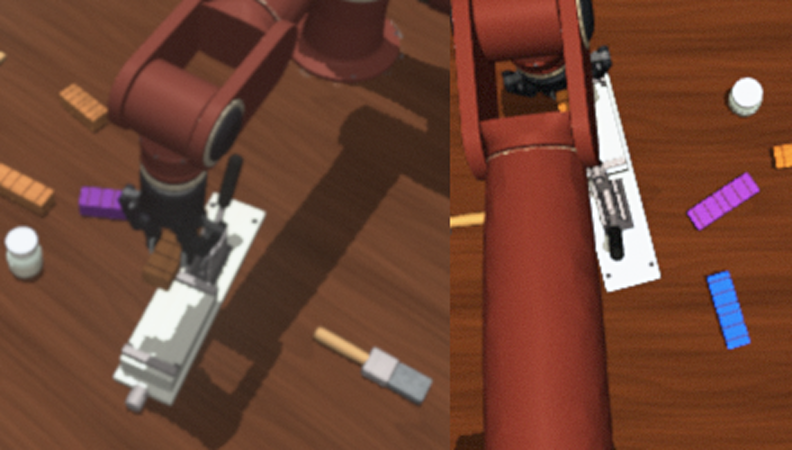

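The block is held above the stage and in line with it. Lower it to just above the stops, then check.

```bash

python3 -m crank '[{"x":0,"y":0,"z":2,"turn":0},{"x":0,"y":0,"z":4,"turn":0},{"x":0,"y":0,"z":4,"turn":0},{"x":0,"y":0,"z":3,"turn":0},{"x":0,"y":0,"z":2,"turn":0}]' && python3 -m crank '[{"x":0,"y":0,"z":1,"turn":0},{"x":0,"y":0,"z":0,"turn":0},{"x":0,"y":0,"z":0,"turn":0}]'
python3 -c "
from h import *
shot('scene','s3')
t=np.radians(14.2); go((.681+.015*np.cos(t),.150+.015*np.sin(t),.058),14.2)
p,_=np.load('pics/s3.npz').values(); a=p[180:340,270:430]
cv2.imwrite('pics/c3.png',cv2.resize(a,None,fx=3.7,fy=3.7,interpolation=cv2.INTER_CUBIC)[:,:,::-1])"
```

```text
time: 7.5
tool_pos: [0.6939, 0.1532, 0.0932]
tool_rot: [-0.0, 0.992, 0.124, -0.003]
contact_force: [-0.0, -0.7, -0.9]
gripper_width: 0.408
grasp_force: 61.7
time: 7.8
tool_pos: [0.6968, 0.1536, 0.0886]
tool_rot: [0.0, 0.992, 0.124, 0.001]
contact_force: [0.4, -0.2, -0.4]
gripper_width: 0.407
grasp_force: 61.7
t 7.85 tcp [0.6972 0.1536 0.0894] yaw 14.21 tilt [ 0.003  0.    -1.   ]
shift cm [-0.17 -0.05  3.14] turn 0.0
```

View pics/c3.png

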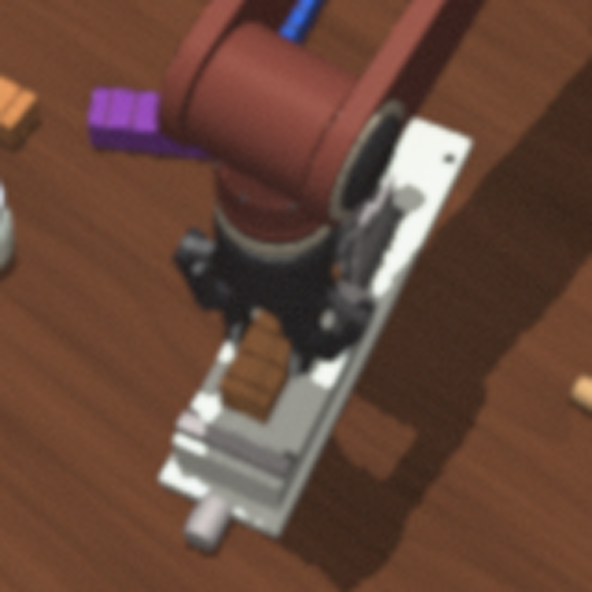

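The block hangs over the bed. Its knob-end top edge runs from about crop (222,392) to (268,415), just inside the stop. I check that edge numerically in the same camera.

```bash
python3 -c "
from h import *
t=np.radians(14.0)
for z in (.111,):
  P=onz('scene',[(270+222/3.7,180+392/3.7),(270+268/3.7,180+415/3.7)],z)
  X=P[:,0]*np.cos(t)+P[:,1]*np.sin(t); Y=-P[:,0]*np.sin(t)+P[:,1]*np.cos(t)
  print(X-.699,Y+.0205)
f=np.load('pics/s3.npz'); d=f['d']; p=f['p']
v,u=np.mgrid[258:295,325:352]; P=cloud('scene',np.c_[u.ravel(),v.ravel()],d[v,u].ravel())
X=P[:,0]*np.cos(t)+P[:,1]*np.sin(t)-.699; Y=-P[:,0]*np.sin(t)+P[:,1]*np.cos(t)+.0205
k=(P[:,2]>.10)&(P[:,2]<.118)&(p[v,u].reshape(-1,3)[:,0]>70); print(k.sum(),np.percentile(P[k,2],50),np.percentile(X[k],[90,97,99]),np.percentile(Y[k&(X>.03)],[2,50,98]))
"
```

```text
[0.0641553 0.0656811] [-0.01021763  0.02377698]
350 0.10973548027631952 [0.05640938 0.05915845 0.05975969] [-0.01718489  0.0006688   0.0173844 ]
```

Depth puts the block's end at +59.5 mm and 0.7 mm off across, so it fits. Lower it.

```bash

python3 -m crank '[{"x":-0.2,"y":0,"z":1,"turn":0},{"x":0,"y":0,"z":1,"turn":0},{"x":0,"y":0,"z":0.5,"turn":0},{"x":0,"y":0,"z":0.2,"turn":0},{"x":0,"y":0,"z":0,"turn":0}]' && python3 -m crank '[{"x":0,"y":0,"z":0.2,"turn":0},{"x":0,"y":0,"z":0,"turn":0},{"x":0,"y":0,"z":0,"turn":0}]'
python3 -c "
from h import *
t=np.radians(14.2); go((.681+.015*np.cos(t),.150+.015*np.sin(t),.058),14.2)"
```

```text
time: 8.35
tool_pos: [0.6938, 0.1529, 0.0598]
tool_rot: [0.0, 0.992, 0.124, -0.0]
contact_force: [0.3, -0.3, -0.5]
gripper_width: 0.405
grasp_force: 61.7
time: 8.65
tool_pos: [0.6946, 0.1531, 0.0591]
tool_rot: [-0.0, 0.992, 0.124, 0.001]
contact_force: [0.2, 0.3, 2.3]
gripper_width: 0.407
grasp_force: 62.0
t 8.65 tcp [0.6946 0.1531 0.0591] yaw 14.2 tilt [ 0.001  0.    -1.   ]
shift cm [ 0.11 -0.03  0.11] turn 0.0
```

```bash

python3 -m crank '[{"x":0,"y":0,"z":0,"turn":0},{"x":0,"y":0,"z":0,"turn":0},{"x":0,"y":0,"z":0,"turn":0},{"x":0,"y":0,"z":0,"turn":0},{"x":0,"y":0,"z":0,"turn":0}]' 75 && python3 -m crank '[{"x":0,"y":0,"z":-2,"turn":0},{"x":0,"y":0,"z":-4,"turn":0},{"x":0,"y":0,"z":-4,"turn":0},{"x":0,"y":0,"z":-4,"turn":0},{"x":0,"y":0,"z":-4,"turn":0}]' && python3 -m crank '[{"x":0,"y":0,"z":-4,"turn":0},{"x":0,"y":0,"z":-2,"turn":0},{"x":0,"y":0,"z":0,"turn":0}]' 0
python3 -c "
from h import *
shot('scene','s4')
t=np.radians(14.0)
f=np.load('pics/s4.npz'); d=f['d']; p=f['p']
v,u=np.mgrid[180:320,310:405]; uv=np.c_[u.ravel(),v.ravel()];P=cloud('scene',uv,d[v,u].ravel())
X=P[:,0]*np.cos(t)+P[:,1]*np.sin(t)-.699; Y=-P[:,0]*np.sin(t)+P[:,1]*np.cos(t)+.0205
k=(P[:,2]>.073)&(P[:,2]<.087)&(abs(X)<.075)&(abs(Y)<.05); print(k.sum(),np.percentile(P[k,2],[5,50,95]),np.percentile(X[k],[2,98]),np.percentile(Y[k],[2,98]))
print(cv2.minAreaRect((np.c_[X,Y][k]*1000).astype('float32')))
t=np.radians(14.2); g=lambda x,z:(.681+x*np.cos(t),.150+x*np.sin(t),z)
go(g(-.178,.25),14.2)
a=p[150:340,270:460]
cv2.imwrite('pics/c4.png',cv2.resize(a,None,fx=3.1,fy=3.1,interpolation=cv2.INTER_CUBIC)[:,:,::-1])"
```

```text
time: 9.15
tool_pos: [0.6939, 0.153, 0.0582]
tool_rot: [-0.0, 0.992, 0.124, -0.0]
contact_force: [-0.4, -0.7, -0.1]
gripper_width: 0.747
grasp_force: 0.0
time: 9.65
tool_pos: [0.6938, 0.1529, 0.2399]
tool_rot: [-0.0, 0.992, 0.124, 0.0]
contact_force: [0.5, 0.2, -0.7]
gripper_width: 0.753
grasp_force: 0.0
time: 9.95
tool_pos: [0.6957, 0.1532, 0.3041]
tool_rot: [0.0, 0.992, 0.124, 0.004]
contact_force: [0.3, -0.5, 0.0]
gripper_width: 0.242
grasp_force: 0.0
623 [0.07579478 0.08039563 0.08420854] [-0.05851968  0.05664563] [-0.0172552   0.01743854]
((-1.3996963500976562, -0.14641571044921875), (36.57224655151367, 120.2530746459961), 89.38761138916016)
t 10.0 tcp [0.6947 0.1531 0.3004] yaw 14.2 tilt [ 0.004  0.    -1.   ]
shift cm [-19.23  -0.04   4.97] turn 0.0
```

View pics/c4.png

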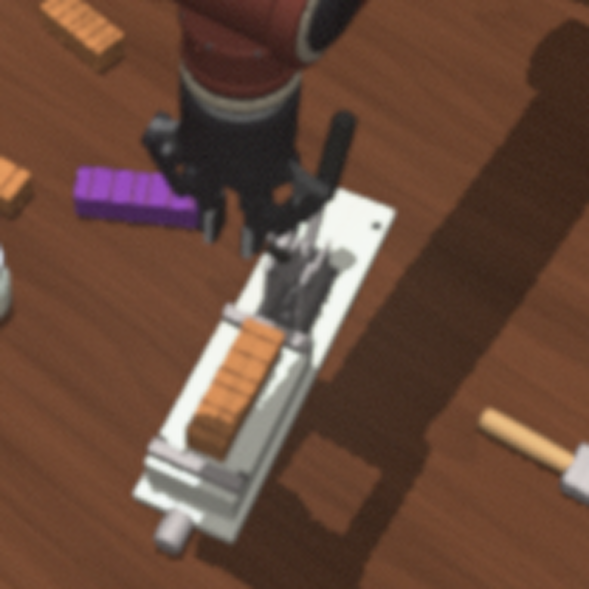

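The sample lies flat on the bed within about 1 mm of centre (crop (235,385)). The clamp is open and its handle stands at crop (338,150). I check handle and arm positions by depth before pushing.

```bash
python3 -c "
from h import *
t=np.radians(14.0)
for n,tag,(v0,v1,u0,u1),c in(('scene','scene0',(180,335,310,405),(.699,-.0205)),('top','top0',(150,260,250,315),(.696,-.0175))):
  f=np.load('pics/%s.npz'%tag); d=f['d']
  v,u=np.mgrid[v0:v1,u0:u1]; P=cloud(n,np.c_[u.ravel(),v.ravel()],d[v,u].ravel())
  X=P[:,0]*np.cos(t)+P[:,1]*np.sin(t)-c[0]; Y=-P[:,0]*np.sin(t)+P[:,1]*np.cos(t)-c[1]
  for z in np.arange(.08,.2,.01):
    k=(abs(P[:,2]-z)<.005)&(abs(Y)<.05)&(abs(X)<.3)
    for nm,kk in(('handle',k&(X<-.165)),('arm',k&(X>=-.165)&(X<-.06))):
      if kk.sum()>2: print(n,round(z,3),nm,kk.sum(),'X',np.percentile(X[kk],[5,95]).round(3),'Y',np.percentile(Y[kk],[5,95]).round(3))
"
```

```text
scene 0.08 arm 58 X [-0.161 -0.099] Y [-0.016  0.016]
scene 0.09 arm 62 X [-0.163 -0.098] Y [-0.017  0.015]
scene 0.1 handle 10 X [-0.172 -0.166] Y [-0.008  0.003]
scene 0.1 arm 48 X [-0.164 -0.099] Y [-0.019  0.016]
scene 0.11 handle 13 X [-0.174 -0.168] Y [-0.006  0.003]
scene 0.11 arm 12 X [-0.106 -0.099] Y [-0.006  0.007]
scene 0.12 handle 24 X [-0.181 -0.171] Y [-0.011  0.007]
scene 0.12 arm 7 X [-0.099 -0.096] Y [-0.007  0.006]
scene 0.13 handle 31 X [-0.185 -0.173] Y [-0.01   0.008]
scene 0.13 arm 5 X [-0.1   -0.095] Y [0.002 0.01 ]
scene 0.14 handle 36 X [-0.192 -0.178] Y [-0.011  0.008]
scene 0.14 arm 6 X [-0.101 -0.094] Y [0.006 0.01 ]
scene 0.15 handle 32 X [-0.197 -0.184] Y [-0.01   0.008]
scene 0.15 arm 16 X [-0.099 -0.079] Y [-0.011  0.01 ]
scene 0.16 handle 36 X [-0.206 -0.19 ] Y [-0.011  0.008]
scene 0.16 arm 31 X [-0.1   -0.077] Y [-0.011  0.01 ]
scene 0.17 handle 31 X [-0.212 -0.197] Y [-0.013  0.007]
scene 0.17 arm 71 X [-0.106 -0.075] Y [-0.012  0.009]
scene 0.18 handle 43 X [-0.217 -0.2  ] Y [-0.009  0.008]
scene 0.19 handle 16 X [-0.218 -0.208] Y [-0.007  0.004]
[... 305 characters left out ...]
2  0.008]
top 0.12 arm 6 X [-0.107 -0.104] Y [-0.009  0.005]
top 0.13 handle 16 X [-0.183 -0.174] Y [-0.011  0.006]
top 0.13 arm 9 X [-0.106 -0.1  ] Y [-0.012  0.009]
top 0.14 handle 17 X [-0.19 -0.18] Y [-0.012  0.009]
top 0.14 arm 7 X [-0.102 -0.092] Y [-0.013 -0.005]
top 0.15 handle 17 X [-0.196 -0.186] Y [-0.012  0.005]
top 0.15 arm 8 X [-0.1   -0.091] Y [-0.013  0.01 ]
top 0.16 handle 10 X [-0.2   -0.192] Y [-0.011  0.006]
top 0.16 arm 34 X [-0.109 -0.078] Y [-0.011  0.009]
top 0.17 handle 25 X [-0.208 -0.196] Y [-0.012  0.006]
top 0.17 arm 63 X [-0.108 -0.077] Y [-0.011  0.009]
top 0.18 handle 48 X [-0.223 -0.205] Y [-0.011  0.007]
top 0.19 handle 12 X [-0.219 -0.211] Y [-0.008  0.003]
```

```bash

python3 -m crank '[{"x":-2,"y":0,"z":0,"turn":0},{"x":-4,"y":0,"z":0,"turn":0},{"x":-4,"y":0,"z":0,"turn":0},{"x":-4,"y":0,"z":0,"turn":0},{"x":-3.4,"y":0,"z":0,"turn":0}]' 0 && python3 -m crank '[{"x":0,"y":0,"z":2,"turn":0},{"x":0,"y":0,"z":4,"turn":0},{"x":0,"y":0,"z":4,"turn":0},{"x":0,"y":0,"z":3,"turn":0},{"x":0,"y":0,"z":1,"turn":0}]' && python3 -m crank '[{"x":0,"y":0,"z":0,"turn":0},{"x":0,"y":0,"z":0,"turn":0}]'
python3 -c "
from h import *
shot('scene','s5')
t=np.radians(14.2); g=lambda x,z:(.681+x*np.cos(t),.150+x*np.sin(t),z)
go(g(-.180,.162),14.2)
p=np.load('pics/s5.npz')['p']; a=p[120:320,280:480]
cv2.imwrite('pics/c5.png',cv2.resize(a,None,fx=2.9,fy=2.9,interpolation=cv2.INTER_CUBIC)[:,:,::-1])"
```

```text
time: 10.5
tool_pos: [0.5225, 0.1099, 0.2947]
tool_rot: [-0.0, 0.992, 0.124, -0.003]
contact_force: [-0.1, -0.6, -0.1]
gripper_width: 0.001
grasp_force: 0.0
time: 11.0
tool_pos: [0.5209, 0.11, 0.1511]
tool_rot: [-0.0, 0.992, 0.124, -0.006]
contact_force: [-0.2, -0.5, -1.1]
gripper_width: 0.0
grasp_force: 0.0
time: 11.2
tool_pos: [0.5258, 0.1103, 0.159]
tool_rot: [0.0, 0.992, 0.124, 0.0]
contact_force: [-0.9, -0.0, 1.5]
gripper_width: -0.0
grasp_force: 0.0
t 11.25 tcp [0.5264 0.1104 0.16  ] yaw 14.2 tilt [ 0.003  0.    -1.   ]
shift cm [-2.04 -0.05 -0.2 ] turn -0.0
```

View pics/c5.png

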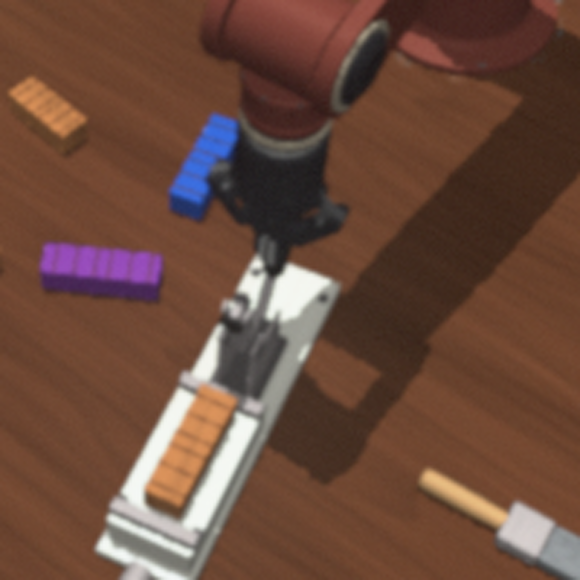

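Fingers (crop (268,250)) stand in the gap just behind the grip. Push along the handle's arc.

```bash

python3 -m crank '[{"x":-1,"y":0,"z":0,"turn":0},{"x":-1,"y":0,"z":0,"turn":0},{"x":-1,"y":0,"z":0.2,"turn":0},{"x":-0.9,"y":0,"z":0.4,"turn":0},{"x":-0.8,"y":0,"z":0.6,"turn":0}]' && python3 -m crank '[{"x":-0.8,"y":0,"z":0.6,"turn":0},{"x":-0.7,"y":0,"z":0.8,"turn":0},{"x":-0.7,"y":0,"z":0.8,"turn":0},{"x":0,"y":0,"z":0,"turn":0}]'
python3 -c "
from h import *
t=np.radians(14.2); g=lambda x,z:(.681+x*np.cos(t),.150+x*np.sin(t),z)
go(g(-.239,.1085),14.2)
f=np.load('pics/s5.npz')
shot('scene','s6'); p=np.load('pics/s6.npz')['p']; a=p[120:320,280:480]
cv2.imwrite('pics/c6.png',cv2.resize(a,None,fx=2.9,fy=2.9,interpolation=cv2.INTER_CUBIC)[:,:,::-1])"
```

```text
time: 11.75
tool_pos: [0.4791, 0.0986, 0.1466]
tool_rot: [0.0, 0.992, 0.124, 0.001]
contact_force: [-0.2, 1.1, 1.5]
gripper_width: -0.003
grasp_force: 0.5
time: 12.15
tool_pos: [0.4563, 0.0932, 0.122]
tool_rot: [-0.0, 0.992, 0.124, -0.002]
contact_force: [0.5, 1.0, -0.1]
gripper_width: 0.0
grasp_force: 0.0
t 12.15 tcp [0.4563 0.0932 0.122 ] yaw 14.19 tilt [-0.004 -0.    -1.   ]
shift cm [-0.72  0.    1.36] turn -0.0
```

View pics/c6.png

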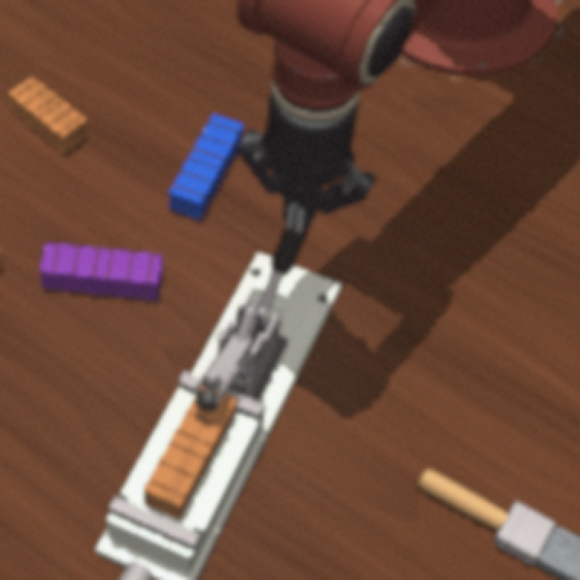

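The handle is following and the pad (crop (208,395)) is coming down on the sample. Continue past the dead point to the stop.

```bash

python3 -m crank '[{"x":-0.5,"y":0,"z":0.7,"turn":0},{"x":-0.3,"y":0,"z":0.8,"turn":0},{"x":-0.3,"y":0,"z":1,"turn":0},{"x":-0.3,"y":0,"z":1,"turn":0},{"x":-0.1,"y":0,"z":1,"turn":0}]' && python3 -m crank '[{"x":-0.1,"y":0,"z":0.8,"turn":0},{"x":0,"y":0,"z":0.3,"turn":0},{"x":0,"y":0,"z":0,"turn":0},{"x":0,"y":0,"z":0,"turn":0}]'
```

```text
time: 12.7
tool_pos: [0.4435, 0.0896, 0.0783]
tool_rot: [-0.0, 0.992, 0.124, -0.0]
contact_force: [-0.3, 0.1, -0.0]
gripper_width: -0.001
grasp_force: 0.0
time: 13.1
tool_pos: [0.4424, 0.0895, 0.0686]
tool_rot: [-0.0, 0.992, 0.124, -0.001]
contact_force: [-4.8, -1.4, 7.4]
gripper_width: 0.002
grasp_force: 4.0
```

```bash

python3 -m crank '[{"x":0,"y":0,"z":-1,"turn":0},{"x":0,"y":0,"z":-3,"turn":0},{"x":0,"y":0,"z":-4,"turn":0},{"x":0,"y":0,"z":-4,"turn":0},{"x":0,"y":0,"z":-3,"turn":0}]' && python3 -m crank '[{"x":-2,"y":0,"z":-2,"turn":0},{"x":-2,"y":0,"z":0,"turn":0},{"x":0,"y":0,"z":0,"turn":0},{"x":0,"y":0,"z":0,"turn":0}]'
python3 -c "
from h import *
p,d=shot('scene','s7'); a=p[120:320,280:480]
cv2.imwrite('pics/c7.png',cv2.resize(a,None,fx=2.9,fy=2.9,interpolation=cv2.INTER_CUBIC)[:,:,::-1])
t=np.radians(14.0)
v,u=np.mgrid[170:320,310:405]; P=cloud('scene',np.c_[u.ravel(),v.ravel()],d[v,u].ravel())
X=P[:,0]*np.cos(t)+P[:,1]*np.sin(t)-.699; Y=-P[:,0]*np.sin(t)+P[:,1]*np.cos(t)+.0205
for x in (-.22,-.25,-.275):
  k=(abs(X-x)<.008)&(abs(Y)<.008)&(P[:,2]<.15)&(P[:,2]>.02); print(x,np.percentile(P[k,2],[10,50,95]) if k.any() else None)
b=p[v,u].reshape(-1,3).astype(int)
k=(P[:,2]>.073)&(P[:,2]<.087)&(abs(X)<.075)&(abs(Y)<.03)&(b[:,0]>b[:,2]+50); print(np.percentile(P[k,2],50),np.percentile(X[k],[2,98]),np.percentile(Y[k],[2,98]))"
```

```text
time: 13.6
tool_pos: [0.4437, 0.0896, 0.2214]
tool_rot: [0.0, 0.992, 0.124, 0.002]
contact_force: [1.0, 0.1, 1.6]
gripper_width: -0.002
grasp_force: 0.0
time: 14.0
tool_pos: [0.4043, 0.0797, 0.2381]
tool_rot: [-0.0, 0.992, 0.123, 0.0]
contact_force: [-0.2, -0.4, -0.8]
gripper_width: 0.002
grasp_force: 0.0
-0.22 [0.06374535 0.06994805 0.07292581]
-0.25 [0.06059509 0.0669866  0.06971248]
-0.275 [0.06105298 0.06453142 0.06851456]
0.08047623409957794 [-0.04816738  0.05638589] [-0.01540274  0.01768432]
```

View pics/c7.png

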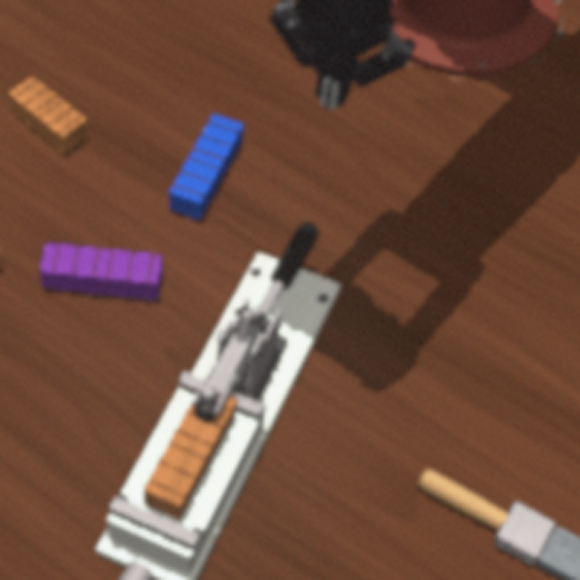

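The handle (crop (297,255)) slopes about 0.1 rad below level, so it's at its stop. The pad sits on the sample at (210,405), the sample is centred, and the gripper is clear.

```bash
python3 -c "
from plant import manip
print(manip.job_done())"
```

```text
the job is handed in; nothing more can be done
None
```

The 118 mm sample lies flat and centred on the bed, clamped with the handle at its stop; the job is handed in at about 14 s, but no verdict came back and I couldn't measure the pad force.

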